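# Snap the cover plate onto a grinder's control box

## Robot

A 6-joint arm with a two-finger parallel gripper is mounted at the origin on the work surface. World frame = base frame: x ahead of the robot, y to its left, z up, the work surface at z = 0. Lengths are in m, angles in degrees, forces in N, time in s.
With the tool pointing down it reaches from about 0.275 to 0.725 m from the base axis. Payload 15.9 kg.
Tool frame: the origin (TCP) lies midway between the tips of the shut fingers; the grasp point (between the pads) lies 19 mm behind it (grasp_offset is the distance from the TCP to the grasp point, in m); x points along the fingers, y is the direction in which the jaws open and shut, and the axes are right-handed (so a half turn about x gives the same grasp; the last joint's range is limited). The gripper opens to 85 mm and grips with 20 to 120 N. Pads are 22 mm wide; open, the fingers measure 114 mm over their backs; the gripper's body (76 mm by 85 mm) begins 54 mm behind the grasp point. The pads swing forward as they close: fully open they stand 13 mm farther back than shut.
Start: joints at [67.609, 12.198, -1.971, 75.831, 0, 90], TCP at [0.19, 0.462, 0.231] pointing down, gripper open.
Joint ranges: [-170.91, 170.91], [-42.67, 98.43], [-65.05, 77.54], [-120.47, 116.71], [-90, 82.35], [-180, 180]. Speed limits (degrees/s): [108.29, 108.29, 136.94, 147.25, 180, 180].

## Interface

Orientations are given as a 3x3 rotation matrix whose columns are the frame's x, y, z axes.
In Python, from cell import observe, capture, camera_model, hand_in, grasp_offset gives the robot as it stands.
- The arm moves only by the tool carry_out, never from a script. Its argument "plan" is a list of rows, each a list of 7 numbers: the closure, from 0 (fully open) to 1 (shut), then the shift along the world's x, y, z as a fraction of full scale, then the turn, a rotation vector about the world's x, y, z as a fraction of full scale. A call has 1 to 12 rows; each row shifts and turns the commanded pose from where the row before left it; what a row does not reach is not made up. Full scale, the value 1, is 0.025 m for a shift and 4 degrees for a turn. A row lasts 1/12 s, in which the tool goes at most 41.7 mm and 7.16 degrees, less where a joint would pass 70% of its speed; a pose out of reach is approached as far as the arm can. A call with a number of a shift or a turn outside -1 to 1 is refused whole. A call with a gripper value outside its range is refused whole. The fingers move at their own pace and stop on an object; "newtons" is the grip in N (left out, the last holds). Time passes only in rows, so rows that do not move let the fingers close. It gives the time, the measured TCP pose, the force and the opening at its end, in the units of the state.
- observe(): the state, without advancing time (a new reading comes with each control period).
- capture(name): name is "scene" or "top" or "wrist"; returns (picture, depth): 400x640x3 uint8, red, green, blue; 400x640 float32, m along the optical axis (not along the pixel's ray), 0 where there is no reading.
- camera_model(name): a dict with "fx", "fy", "cx", "cy" (pixels), "T" (4x4, takes a point from camera to world coordinates). Camera axes: x right, y up, looking along -z (the intrinsics and any distortion apply to the point x, -y, -z); pixel columns grow to the right and rows downward; lengths in m; the calibration is good to about 2 mm. A picture is of the moment at which its call begins: read the wrist's pose just before it. camera_model takes no time and is no camera call; for the wrist camera it gives the pose at the moment of the call.
- hand_in(): hands the job in, once; it reports no verdict.
The state is a dict: "t": time; "joints": joint angles; "joint_vel": joint speeds; "tau": joint torques, N m; "tcp_pos": TCP position; "orientation": TCP orientation; "wrist_force": force on the tool from outside, world axes, zero at the start; "ft_torque": the same for the moment, N m; "width": finger opening in m.
Only numpy, scipy, OpenCV 4.12 (cv2) and the standard library are available. Lean on these libraries where they do the work, as an engineer would, in place of code of your own. Each camera call takes 0.05 s, during which the arm holds its last target. There are 200 camera calls.

## Task

The control box of the knife grinder stands open on the bench. Pick up its loose metal cover plate by the black grip, set the plate's four corner holes over the four white snap standoffs in the box, and press it down evenly and gently, keeping it level, until all four have clicked through and the plate is fully home on every standoff; then let go. Do not slam or force it, and leave the other things on the bench where they are.

Things in the scene. Friction and masses are not known exactly. Their poses are not given: they have to be found in the camera images.
- plate: Loose bare aluminium cover plate, 150 (its x) x 100 (its y) x 5 mm thick, about 0.25 kg. Origin at the centre of its underside, z up. Starts lying flat on the bench, grip up. Four round through holes 10 mm across at x = +-60, y = +-36 mm. It fits either way round (a half turn about z makes no difference).
- grip (a point): Middle of the black grip block fixed on the plate's centre, 27 mm above the plate's underside. The block is 70 mm long (plate x), 16 mm wide (plate y) and 36 mm high; its top is 41 mm above the plate's underside.
- hole0 (a point): Underside centre of the plate's hole at x = -60, y = -36 mm in the plate's frame.
- hole1 (a point): Underside centre of the plate's hole at x = -60, y = +36 mm.
- hole2 (a point): Underside centre of the plate's hole at x = +60, y = -36 mm.
- hole3 (a point): Underside centre of the plate's hole at x = +60, y = +36 mm.
- box: Green open-topped control box fixed to the bench, 170 (its x) x 120 (its y) x 50 mm high; origin at the centre of its underside, z up. Inside, a chassis carries a blue circuit board and four white standoffs, nominally at x = +-60, y = +-36 mm in the box's frame. The parts bear at most 40 N between plate and box.
- shoulders (a point): Nominal centre of the four standoffs (on the box's z axis), at the height of their shoulders, 56 mm above the bench. TRUE POSITION DIFFERS: the chassis has assembly play, so all four stand together up to 6 mm off in box x and up to 6 mm off in box y (unknown, no turn; it does not shift under load). Find them by feel or sight. The plate's underside rests on the shoulders when home: a hard stop.
- tips (a point): The same nominal centre at the height of the pin tips, 76 mm above the bench (20 mm over the shoulders). Each pin: blunt tip 5 mm wide, widening to 8 mm at 6 mm below the tip, then straight to a 16 mm thick shoulder. If the plate's underside stops near 76 mm, it stands on the tips and the holes have missed.
- barbs (a point): The same nominal centre, 67 mm above the bench, about where the plate's underside first meets the orange sprung barbs, two per pin (its box +-y sides), 14 mm across, ending 6.5 mm over the shoulder. From here the push grows to 12 to 18 N for all four, then falls off as they click and the plate sinks to the shoulders. The chassis' rubber feet give 1 mm per 8 N, at most 5 mm, and spring back.
- rack: Bystander: dark wooden block with six round holes, 150 x 100 x 50 mm, loose; origin at the centre of its underside. Leave alone.
- oil: Bystander: yellow plastic oil bottle with red cap, 50 mm across, 120 mm high, loose; origin at the centre of its underside. Leave alone.
- stone: Bystander: reddish sharpening stone 60 x 170 x 25 mm, loose; origin at the centre of its underside. Leave alone.
Not all that is in view belongs to the job. Of the things that look like the plate, the smallest one is meant.

How it is judged (in metres and radians):
On the way, in this order (a step that is already met when the one before it is completed fails the run):
1. the plate has been lifted clear of the bench (underside more than 50 mm up) (height (world z) of plate above 0.05 m), for 0.1 s.
2. the plate's four holes are down over the four standoffs (underside less than 14 mm above the shoulders at every hole) (horizontal distance between plate and box below 0.012 m and z of each of hole0, hole1, hole2, hole3 in the frame of box below 0.07 m).
At the end, for the whole second after the job is handed in: The plate rests on the box, its centre within 12 mm of the box's centre seen from above, its underside at every one of the four holes no more than 1.5 mm above the standoffs' shoulders (all four snapped), at rest and released (horizontal distance between plate and box below 0.012 m and z of hole0 in the frame of box between 0.053 and 0.0575 m and z of hole1 in the frame of box between 0.053 and 0.0575 m and z of hole2 in the frame of box between 0.053 and 0.0575 m and z of hole3 in the frame of box between 0.053 and 0.0575 m and linear speed of plate below 0.01 m/s); the robot touches nothing.
It fails at once if the force between plate and box goes over 40 N (contact force between plate and box above 40 N).
It fails at once if the plate hits the box at more than 0.6 m/s (contact force between plate and box above 1 N and linear speed of plate above 0.6 m/s).
It fails at once if the plate is tilted by more than 0.2 rad (angle between plate's own z axis and vertical above 0.2 rad).
It fails at once if a bystander (wooden block, oil bottle or sharpening stone) is moved by more than 30 mm (distance of any of rack, oil, stone from where it was at the start of the episode above 0.03 m).
It also fails if it takes over 72 s, if anything falls off the work surface, if the arm or the gripper's body presses on something with over 40 N, if the wrist force passes 120 N, or if a joint passes its speed limit or range.

## Working session

There is one attempt and no reset: what is moved stays moved. The work goes in short steps, Python scripts to look and compute and a tool call to move; the robot and the scene stay as the last step left them, time stands still between calls to the robot, and variables do not carry over. Pictures are saved under pics/ and viewed, about 8 in all and at most 12, crops included, and the job is handed in when it is done.

Besides the shell and the picture viewer there is one more tool, called after "Call:" by a JSON object that holds its "name" and its "arguments". carry_out: Moves the arm, as the interface text tells. Shift numbers are shares of 0.025 m and turn numbers shares of 4 degrees, none past 1 either way. Its arguments: {"type":"object","properties":{"plan":{"type":"array","items":{"type":"array","items":{"type":"number"}}},"newtons":{"type":"number"}},"required":["plan"]}

```bash
mkdir -p pics; python3 - <<'E'
from cell import *
import cv2,numpy as np
print(observe(),grasp_offset)
for n in ("top","scene"):
    p,d=capture(n); np.savez(f"{n}.npz",p=p,d=d); m=camera_model(n); print(n,m)
    cv2.imwrite(f"pics/{n}.png",p[:,:,::-1])
E
```

```text
{'t': 0.0, 'joints': array([ 6.76083498e+01,  1.22239927e+01, -2.00753109e+00,  7.58285683e+01,
       -1.10540085e-03,  9.00007154e+01]), 'joint_vel': array([-0.0777706 ,  0.03956117, -0.0090601 , -0.07529885,  0.05915805,
       -0.06081278]), 'tau': array([ 6.03942186e-03, -6.86161208e+01,  4.87118411e+01,  1.78029825e-02,
        5.07573043e-05,  2.12719357e-05]), 'tcp_pos': array([0.19035455, 0.46200987, 0.23082812]), 'orientation': array([[-3.81688962e-04,  3.80946971e-01,  9.24596809e-01],
       [-9.77076064e-04,  9.24596293e-01, -3.80947162e-01],
       [-9.99999450e-01, -1.04880474e-03,  1.93059685e-05]]), 'wrist_force': array([-1.04022895,  0.03194261, -0.02861884]), 'ft_torque': array([-0.04978564, -0.02470066, -0.02624453]), 'width': 0.08536057352146738} 0.0187
top {'fx': 371.38010476814304, 'fy': 371.38010476814304, 'cx': 320.9720950587168, 'cy': 200.61980759012027, 'T': array([[-2.24673668e-04,  9.99339473e-01, -3.63396164e-02,
         4.89806572e-01],
       [-9.99599695e-01, -1.25253110e-03, -2.82644713e-02,
        -1.00948533e-02],
       [-2.82913183e-02,  3.63187192e-02,  9.98939714e-01,
         1.33129834e+00],
       [ 0.00000000e+00,  0.00000000e+00,  0.00000000e+00,
         1.00000000e+00]])}
scene {'fx': 417.684140213519, 'fy': 417.684140213519, 'cx': 327.2513487358828, 'cy': 198.15462255592743, 'T': array([[-0.78322572, -0.50607246,  0.36117606,  0.98681588],
       [ 0.62164075, -0.62717283,  0.46927286,  0.54792337],
       [-0.01096626,  0.59206833,  0.80581315,  1.01871105],
       [ 0.        ,  0.        ,  0.        ,  1.        ]])}
```

View pics/top.png

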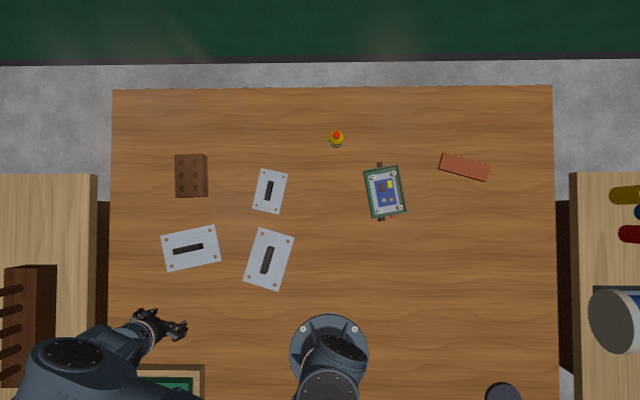

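View pics/scene.png

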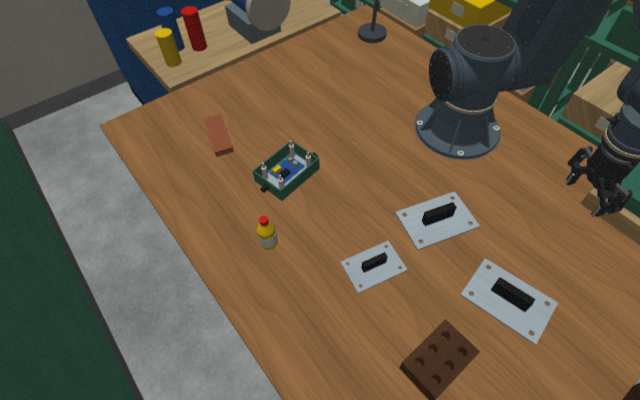

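The top view shows the small plate at (270,190), the box at (385,190), two larger lookalike plates at (190,248) and (268,258), and the bystanders farther away. In the scene view the small plate is at (374,266) and the box at (287,169). Next I'll measure the plate and the box.

```bash
cat > h.py <<'E'
import numpy as np,cv2
from cell import *
def ray(m,u,v):
    d=m["T"][:3,:3]@np.array([(u-m["cx"])/m["fx"],-(v-m["cy"])/m["fy"],-1.]); return m["T"][:3,3],d
def onz(m,u,v,z):
    o,d=ray(m,u,v); return o+d*(z-o[2])/d[2]
def tri(r1,r2):
    A=np.zeros((3,3));b=np.zeros(3)
    for o,d in(r1,r2):
        d=d/np.linalg.norm(d);P=np.eye(3)-np.outer(d,d);A+=P;b+=P@o
    x=np.linalg.solve(A,b)
    return x,[np.linalg.norm(np.cross(x-o,d))/np.linalg.norm(d) for o,d in(r1,r2)]
def big(mask,roi):
    x0,y0,x1,y1=roi;k=np.zeros(mask.shape,np.uint8);k[y0:y1,x0:x1]=mask[y0:y1,x0:x1]
    return max(cv2.findContours(k,cv2.RETR_EXTERNAL,cv2.CHAIN_APPROX_NONE)[0],key=cv2.contourArea)
def rect(m,c,z):
    P=np.array([onz(m,u,v,z)[:2] for u,v in c.reshape(-1,2)],np.float32)
    B=cv2.boxPoints(cv2.minAreaRect(P)); e=[B[1]-B[0],B[2]-B[1]]; L=[np.linalg.norm(q) for q in e]
    a=e[int(np.argmax(L))]; return B.mean(0),sorted(L),np.degrees(np.arctan2(a[1],a[0]))%180
def cen(c):
    M=cv2.moments(c);return M["m10"]/M["m00"],M["m01"]/M["m00"]
E
python3 - <<'E'
from h import *
I={n:np.load(n+".npz")for n in("top","scene")};m={n:camera_model(n)for n in I}
R={"top":dict(p=(245,160,295,222),b=(355,155,415,225)),"scene":dict(p=(335,235,412,297),b=(245,135,325,205))}
G={}
for n in I:
    hsv=cv2.cvtColor(I[n]["p"],cv2.COLOR_RGB2HSV);H,S,V=[hsv[...,i]for i in range(3)]
    pl=big(((S<60)&(V>90)).astype(np.uint8),R[n]["p"]);x0,y0,x1,y1=R[n]["p"]
    gr=big((V<60).astype(np.uint8),(x0+8,y0+8,x1-8,y1-8))
    gb=big(((H>50)&(H<95)&(S>80)).astype(np.uint8),R[n]["b"])
    print(n,"plate",rect(m[n],pl,.005),"grip",cen(gr),rect(m[n],gr,.041),"box",rect(m[n],gb,.05))
    G[n]=[ray(m[n],*cen(c))for c in(pl,gr,gb)]
for i in range(3):print(tri(G["top"][i],G["scene"][i]))
E
```

```text
top plate (array([0.57423306, 0.21254764], dtype=float32), [np.float32(0.103074245), np.float32(0.15048057)], np.float32(167.52148)) grip (268.527397260274, 190.5068493150685) (array([0.5723608 , 0.20970309], dtype=float32), [np.float32(0.017540598), np.float32(0.06567105)], np.float32(167.71301)) box (array([ 0.56087315, -0.1460232 ], dtype=float32), [np.float32(0.04122258), np.float32(0.16349995)], np.float32(2.386996))
scene plate (array([0.5754981, 0.2110748], dtype=float32), [np.float32(0.10266266), np.float32(0.15221247)], np.float32(167.45482)) grip (373.72712418300654, 261.953431372549) (array([0.5822724 , 0.21649754], dtype=float32), [np.float32(0.024767287), np.float32(0.07577498)], np.float32(167.13208)) box (array([ 0.5766891, -0.1817947], dtype=float32), [np.float32(0.14294279), np.float32(0.19185486)], np.float32(9.516249))
(array([0.57513307, 0.21212714, 0.00160513]), [np.float64(0.0012866509525412376), np.float64(0.00128665095254108)])
(array([0.57450241, 0.2116509 , 0.02408694]), [np.float64(0.0014823986955262148), np.float64(0.0014823986955261814)])
(array([ 0.58138987, -0.15182097,  0.02830436]), [np.float64(0.012879862436792348), np.float64(0.012879862436792316)])
```

The two views agree: the plate is at (0.575, 0.212) with its long axis at -12.5°, and the grip's middle is about 25 mm up. The box is near (0.57, -0.15) and needs a close look. I'll go above the plate first.

Call:
{"name": "carry_out", "arguments": {"plan": [[0,0.96,-0.625,-0.2,0,0,0.156],[0,0.96,-0.625,-0.2,0,0,0.156],[0,0.96,-0.625,-0.2,0,0,0.156],[0,0.96,-0.625,-0.2,0,0,0.156],[0,0.96,-0.625,-0.2,0,0,0.156],[0,0.96,-0.625,-0.2,0,0,0.156],[0,0.96,-0.625,-0.2,0,0,0.156],[0,0.96,-0.625,-0.2,0,0,0.156],[0,0.96,-0.625,-0.2,0,0,0.156],[0,0.96,-0.625,-0.2,0,0,0.156],[0,0.96,-0.625,-0.2,0,0,0.156],[0,0.96,-0.625,-0.2,0,0,0.156]], "newtons": 60}}

```text
t: 1.1
tcp_pos: [0.4794, 0.2737, 0.1708]
orientation: [[-0.001, 0.257, 0.966], [-0.0, 0.966, -0.257], [-1.0, -0.0, -0.0]]
wrist_force: [-0.4, 0.7, -0.1]
width: 0.0853
```

Call:
{"name": "carry_out", "arguments": {"plan": [[0,0.96,-0.625,-0.2,0,0,0.156],[0,0.96,-0.625,-0.2,0,0,0.156],[0,0.96,-0.625,-0.2,0,0,0.156],[0,0.96,-0.625,-0.2,0,0,0.156],[0,0,0,0,0,0,0],[0,0,0,0,0,0,0],[0,0,0,0,0,0,0]]}}

```text
t: 1.68
tcp_pos: [0.574, 0.2123, 0.151]
orientation: [[-0.001, 0.215, 0.977], [-0.0, 0.977, -0.215], [-1.0, -0.0, -0.001]]
wrist_force: [-0.1, 0.1, 0.1]
width: 0.0854
```

```bash
python3 - <<'E'
from h import *
s=observe();print(s["t"],s["tcp_pos"],s["orientation"][:,1])
m=camera_model("wrist");p,d=capture("wrist");np.savez("w1.npz",p=p,d=d,**m);cv2.imwrite("pics/w1.png",p[:,:,::-1]);print(m["T"])
E
```

```text
1.6833 [0.57403035 0.21233539 0.15097966] [ 2.15227893e-01  9.76563793e-01 -3.34884216e-04]
[[ 2.16228473e-01 -9.38846678e-01 -2.67977914e-01  5.05693575e-01]
 [ 9.76342757e-01  2.07850848e-01  5.96057503e-02  2.27876009e-01]
 [-2.61223814e-04 -2.74526756e-01  9.61579426e-01  2.93529146e-01]
 [ 0.00000000e+00  0.00000000e+00  0.00000000e+00  1.00000000e+00]]
```

View pics/w1.png

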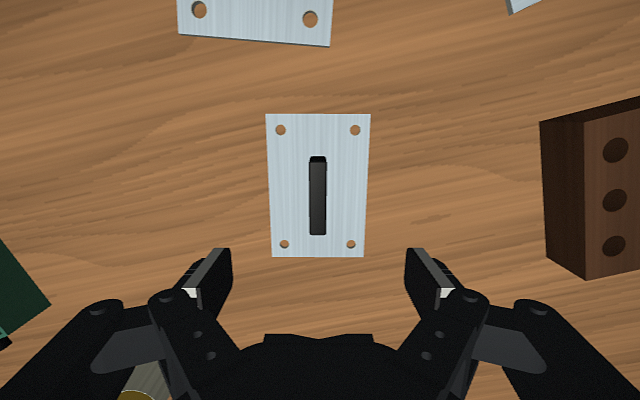

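The wrist view shows the small plate, with its four holes at about (280,130), (355,130), (284,244) and (351,244) and the grip at (318,195), squarely between the fingers. I'll refine its centre.

```bash
python3 - <<'E'
from h import *
w=np.load("w1.npz");m={k:w[k]for k in("fx","fy","cx","cy","T")};hsv=cv2.cvtColor(w["p"],cv2.COLOR_RGB2HSV)
S,V=hsv[...,1],hsv[...,2]
pl=big(((S<60)&(V>90)).astype(np.uint8),(255,105,380,265));print(rect(m,pl,.005))
gr=big((V<70).astype(np.uint8),(300,145,335,240));print(cen(gr))
mt=camera_model("top");print(tri(ray(mt,268.5,190.5),ray(m,*cen(gr))))
ins=np.zeros(S.shape,np.uint8);cv2.fillPoly(ins,[pl],1)
h=((S>80)&(ins>0)).astype(np.uint8)
hs=[onz(m,*cen(c),.0025)for c in cv2.findContours(h,cv2.RETR_EXTERNAL,2)[0] if cv2.contourArea(c)>25];print(np.round(hs,4),np.mean(hs,0))
E
```

```text
(array([0.5749759 , 0.21178272], dtype=float32), [np.float32(0.10074595), np.float32(0.14879607)], np.float32(167.40808))
(317.41151059085837, 194.5645206243032)
(array([0.57330905, 0.21202743, 0.0295029 ]), [np.float64(0.0002624754260103978), np.float64(0.00026247542601042553)])
[[0.6415 0.2338 0.0025]
 [0.6258 0.1636 0.0025]
 [0.5244 0.2601 0.0025]
 [0.5086 0.1895 0.0025]] [0.57507051 0.21174156 0.0025    ]
```

Call:
{"name": "carry_out", "arguments": {"plan": [[0,0.04,-0.02,-0.8,0,0,0],[0,0,0,-0.8,0,0,0],[0,0,0,-0.8,0,0,0],[0,0,0,-0.8,0,0,0],[0,0,0,-0.8,0,0,0],[0,0,0,-0.8,0,0,0],[0,0,0,-0.5,0,0,0],[0,0,0,-0.3,0,0,0],[0,0,0,0,0,0,0],[0,0,0,0,0,0,0]]}}

```text
t: 2.57
tcp_pos: [0.5753, 0.2123, 0.0119]
orientation: [[0.0, 0.214, 0.977], [0.0, 0.977, -0.214], [-1.0, 0.0, 0.0]]
wrist_force: [0.9, -0.4, 0.9]
width: 0.0855
```

Call:
{"name": "carry_out", "arguments": {"plan": [[1,0,0,0,0,0,0],[1,0,0,0,0,0,0],[1,0,0,0,0,0,0],[1,0,0,0,0,0,0],[1,0,0,0,0,0,0],[1,0,0,0,0,0,0],[1,0,0,0,0,0,0],[1,0,0,0,0,0,0],[1,0,0,0,0,0,0],[1,0,0,0,0,0,0],[1,0,0,0,0,0,0],[1,0,0,0,0,0,0]]}}

```text
t: 3.57
tcp_pos: [0.5757, 0.2118, 0.0116]
orientation: [[0.001, 0.215, 0.977], [0.0, 0.977, -0.215], [-1.0, 0.0, 0.0]]
wrist_force: [-0.6, -0.7, 5.5]
width: 0.0152
```

Call:
{"name": "carry_out", "arguments": {"plan": [[1,0,0,0.3,0,0,0],[1,0,0,0.6,0,0,0],[1,0,0,0.8,0,0,0],[1,0,0,0.8,0,0,0],[1,0,0,0.8,0,0,0],[1,0,0,0.8,0,0,0],[1,0,0,0.8,0,0,0],[1,0,0,0.8,0,0,0],[1,0,0,0.5,0,0,0],[1,0,0,0.3,0,0,0],[1,0,0,0,0,0,0],[1,0,0,0,0,0,0]]}}

```text
t: 4.57
tcp_pos: [0.5754, 0.2117, 0.1734]
orientation: [[-0.0, 0.215, 0.977], [-0.0, 0.977, -0.215], [-1.0, -0.0, -0.0]]
wrist_force: [0.5, -1.1, -3.3]
width: 0.0152
```

Call:
{"name": "carry_out", "arguments": {"plan": [[1,0.05,-0.4,0,0,0,0],[1,0.1,-0.8,0,0,0,0],[1,0.1,-0.8,0,0,0,0],[1,0.1,-0.8,0,0,0,0],[1,0.1,-0.8,0,0,0,0],[1,0.1,-0.8,0,0,0,0],[1,0.1,-0.8,0,0,0,0],[1,0.1,-0.8,0,0,0,0],[1,0.1,-0.8,0,0,0,0],[1,0.1,-0.6,0,0,0,0],[1,0,-0.3,0,0,0,0],[1,0,0,0,0,0,0]]}}

```text
t: 5.57
tcp_pos: [0.5987, 0.0176, 0.1729]
orientation: [[-0.001, 0.217, 0.976], [-0.0, 0.976, -0.217], [-1.0, -0.001, -0.001]]
wrist_force: [-0.0, -0.6, -2.1]
width: 0.0151
```

```bash
python3 - <<'E'
from h import *
s=observe();print(s["t"],s["tcp_pos"],s["wrist_force"])
m=camera_model("wrist");p,d=capture("wrist");np.savez("w2.npz",p=p,d=d,**m);cv2.imwrite("pics/w2.png",p[:,:,::-1]);print(m["T"][:3,3])
E
```

```text
5.5667 [0.59868612 0.01760139 0.17290937] [-0.00211672 -0.63216673 -2.0920048 ]
[0.53045469 0.03329035 0.31550869]
```

View pics/w2.png

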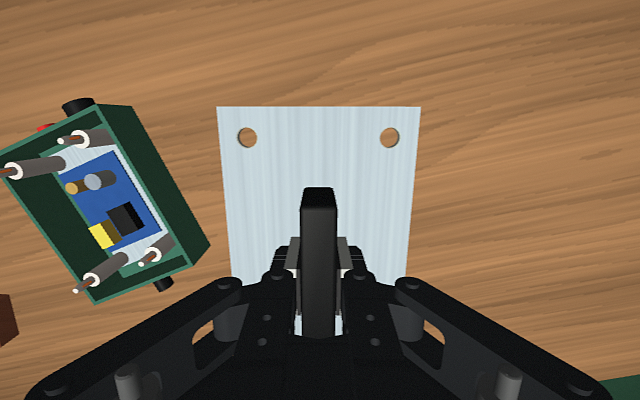

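The plate hangs level with the grip at (318,260). The box is fully visible at left, with pin tips near (10,172), (65,140), (78,290) and (145,262). I'll shift the view 20 mm for a second look.

Call:
{"name": "carry_out", "arguments": {"plan": [[1,0,-0.4,0,0,0,0],[1,0,-0.4,0,0,0,0],[1,0,-0.2,0,0,0,0],[1,0,0,0,0,0,0],[1,0,0,0,0,0,0]]}}

```text
t: 6.03
tcp_pos: [0.5992, -0.0058, 0.1738]
orientation: [[-0.0, 0.215, 0.977], [0.0, 0.977, -0.215], [-1.0, 0.0, -0.0]]
wrist_force: [0.3, 0.2, -2.2]
width: 0.0152
```

```bash
python3 - <<'E'
from h import *
s=observe();print(s["t"],s["tcp_pos"],s["wrist_force"])
m=camera_model("wrist");p,d=capture("wrist");np.savez("w3.npz",p=p,d=d,**m);print(m["T"][:3,3])
a=np.load("w2.npz")["p"]
A=cv2.resize(a[90:330,0:200],None,fx=2,fy=2,interpolation=2);B=cv2.resize(p[90:330,10:210],None,fx=2,fy=2,interpolation=2)
cv2.imwrite("pics/w3.png",np.hstack([A,B])[:,:,::-1])
E
```

```text
6.0333 [ 0.59917288 -0.00581742  0.1737975 ] [ 0.29937131  0.18078404 -2.1578769 ]
[0.53071515 0.00970881 0.31631089]
```

View pics/w3.png

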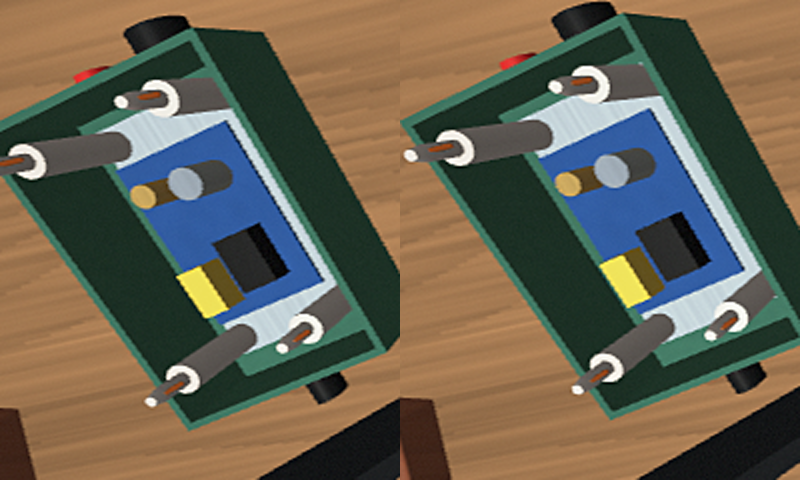

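The pins are clear in both crops. In the right panel the tips are at (411,155), (556,87), (578,389) and (711,335), and the shoulder rings at (456,148), (591,84), (605,368) and (730,320). I'll refine these by blob centroids.

```bash
python3 - <<'E'
from h import *
def look(f,tips,rings):
    w=np.load(f);m={k:w[k]for k in("fx","fy","cx","cy","T")};big4=cv2.resize(w["p"],None,fx=4,fy=4,interpolation=cv2.INTER_CUBIC)
    hsv=cv2.cvtColor(big4,cv2.COLOR_RGB2HSV);mk=((hsv[...,1]<45)&(hsv[...,2]>185)).astype(np.uint8)
    cs=cv2.findContours(mk,cv2.RETR_EXTERNAL,2)[0];out=[]
    for L,z in((tips,.076),(rings,.056)):
        o=[]
        for u,v in L:
            c=min((c for c in cs if cv2.contourArea(c)>80),key=lambda c:np.hypot(*(np.array(cv2.minEnclosingCircle(c)[0])/4-(u,v))))
            cc=np.array(cv2.minAreaRect(c)[0])/4-.375
            o.append(cc)
        out.append(o);P=np.array([onz(m,*c,z)[:2]for c in o])
        e=(P[1]-P[3])+(P[0]-P[2]) if len(P)==4 else P[0]*0
        print(f,z,np.round(o,1).tolist(),"\n",np.round(P,4).tolist(),P.mean(0),"ang",np.degrees(np.arctan2(-e[1],-e[0])),[round(np.linalg.norm(P[i]-P[j]),4)for i,j in((0,1),(2,3),(0,2),(1,3)) if max(i,j)<len(P)])
    return m,out
g=lambda L,u0:[(u0+x/2,90+y/2)for x,y in L]
m3,o3=look("w3.npz",g([(11,155),(156,87),(178,389),(311,335)],10),g([(56,148),(191,84),(205,368),(330,320)],10))
m2,o2=look("w2.npz",g([(2,163),(121,102),(151,402),(282,348)],0),g([(27,161),(159,98),(184,378),(307,328)],0))
for k in(0,1):
    for i in range(4):
        if k or i: print(k,i,tri(ray(m2,*o2[k][i]),ray(m3,*o3[k][i])))
# box rim
w=np.load("w3.npz");hsv=cv2.cvtColor(w["p"],cv2.COLOR_RGB2HSV)
# held plate: hole and edge pixels
hs=((hsv[...,1]>80)).astype(np.uint8);pl=((hsv[...,1]<60)&(hsv[...,2]>90)).astype(np.uint8);c=big(pl,(215,90,440,230));ins=np.zeros_like(pl);cv2.fillPoly(ins,[c],1)
H=[cen(q)for q in cv2.findContours(hs*ins,cv2.RETR_EXTERNAL,2)[0]if cv2.contourArea(q)>80];print("holes px",H)
s=observe();t=s["tcp_pos"];R=s["orientation"]
for h in H:
    P=onz(m3,*h,t[2]-.0115+.0045);print(P,R.T@(P-t))
E
```

```text
w3.npz 0.076 [[14.9, 167.3], [87.5, 133.0], [98.5, 284.4], [164.8, 257.4]] 
 [[0.5153, -0.2453], [0.5025, -0.1744], [0.6333, -0.2237], [0.6204, -0.1531]] [ 0.56785181 -0.19912279] ang 10.290143542901957 [np.float64(0.0721), np.float64(0.0718), np.float64(0.1199), np.float64(0.1198)]
w3.npz 0.056 [[37.9, 163.2], [87.5, 133.0], [113.3, 272.9], [164.8, 257.4]] 
 [[0.5151, -0.2446], [0.5001, -0.1897], [0.6329, -0.2232], [0.6278, -0.1667]] [ 0.56897687 -0.20602092] ang 10.248737733328676 [np.float64(0.0569), np.float64(0.0567), np.float64(0.1198), np.float64(0.1298)]
w2.npz 0.076 [[13.8, 170.1], [60.2, 140.7], [75.1, 290.5], [140.6, 263.8]] 
 [[0.5163, -0.2232], [0.5025, -0.1745], [0.6332, -0.2238], [0.6204, -0.153]] [ 0.56810439 -0.19361647] ang 5.081787464324948 [np.float64(0.0505), np.float64(0.0719), np.float64(0.117), np.float64(0.1199)]
w2.npz 0.056 [[13.8, 170.1], [60.2, 140.7], [91.5, 278.7], [140.6, 263.8]] 
 [[0.5151, -0.2446], [0.5001, -0.1919], [0.6329, -0.2232], [0.628, -0.1686]] [ 0.56901105 -0.20704416] ang 10.318614231693383 [np.float64(0.0548), np.float64(0.0548), np.floa
[... 446 characters left out ...]
0.05607284]), [np.float64(5.597977746456985e-06), np.float64(5.597977746527138e-06)])
1 1 (array([ 0.50266631, -0.17309171,  0.07765232]), [np.float64(1.41312311095272e-06), np.float64(1.4131231108523625e-06)])
1 2 (array([ 0.63294902, -0.22331859,  0.05583989]), [np.float64(1.0808631538274791e-05), np.float64(1.0808631538463117e-05)])
1 3 (array([ 0.62083376, -0.15390882,  0.07484019]), [np.float64(3.7780314242956e-05), np.float64(3.778031424273894e-05)])
holes px [(388.43141435678746, 136.9587775408671), (247.5627240143369, 136.9132616487455)]
[0.54771274 0.04227244 0.16683102] [ 0.00700676  0.03564921 -0.06054202]
[ 0.53235419 -0.02695742  0.16683102] [ 0.00699589 -0.03526373 -0.06066136]
```

Pin tips measured from the wrist: centre (0.5679, -0.1991), box angle 10.3°, spacing 72 x 120 mm, tip height about 76 mm. The plate centre sits 0.6 mm behind the TCP. So the TCP goes to (0.5685, -0.199) with a turn of +22.8°.

Call:
{"name": "carry_out", "arguments": {"plan": [[1,-0.06,-0.4,0,0,0,0.3],[1,-0.12,-0.8,0,0,0,0.57],[1,-0.12,-0.8,0,0,0,0.57],[1,-0.12,-0.8,0,0,0,0.57],[1,-0.12,-0.8,0,0,0,0.57],[1,-0.12,-0.8,0,0,0,0.57],[1,-0.12,-0.8,0,0,0,0.57],[1,-0.12,-0.8,0,0,0,0.57],[1,-0.12,-0.8,0,0,0,0.57],[1,-0.12,-0.6,0,0,0,0.57],[1,-0.09,-0.3,0,0,0,0.27],[1,0,0,0,0,0,0]]}}

```text
t: 7.08
tcp_pos: [0.5682, -0.1994, 0.1737]
orientation: [[-0.0, -0.18, 0.984], [-0.0, 0.984, 0.18], [-1.0, -0.0, -0.0]]
wrist_force: [0.2, -0.5, -2.6]
width: 0.0151
```

Call:
{"name": "carry_out", "arguments": {"plan": [[1,0,0,-0.5,0,0,0],[1,0,0,-0.5,0,0,0],[1,0,0,-0.5,0,0,0],[1,0,0,-0.3,0,0,0],[1,0,0,0,0,0,0],[1,0,0,0,0,0,0],[1,0,0,0,0,0,0],[1,0,0,0,0,0,0]]}}

```text
t: 7.75
tcp_pos: [0.569, -0.1982, 0.1297]
orientation: [[0.001, -0.18, 0.984], [-0.0, 0.984, 0.18], [-1.0, -0.001, 0.001]]
wrist_force: [0.3, 0.5, -2.7]
width: 0.0148
```

```bash
python3 - <<'E'
from h import *
s=observe();print(s["t"],s["tcp_pos"],s["wrist_force"],s["ft_torque"],s["orientation"],np.degrees(np.arctan2(s["orientation"][1,2],s["orientation"][0,2])))
m=camera_model("wrist");p,d=capture("wrist");np.savez("w4.npz",p=p,d=d,**m);cv2.imwrite("pics/w4.png",p[:,:,::-1])
E
```

```text
7.75 [ 0.56896213 -0.19818367  0.12965217] [ 0.32050353  0.48462837 -2.68897142] [-0.03926829 -0.02200503  0.00168123] [[ 1.16602056e-03 -1.80441787e-01  9.83584974e-01]
 [-3.94528328e-04  9.83585484e-01  1.80442348e-01]
 [-9.99999242e-01 -5.98451624e-04  1.07569150e-03]] 10.395532459156241
```

View pics/w4.png

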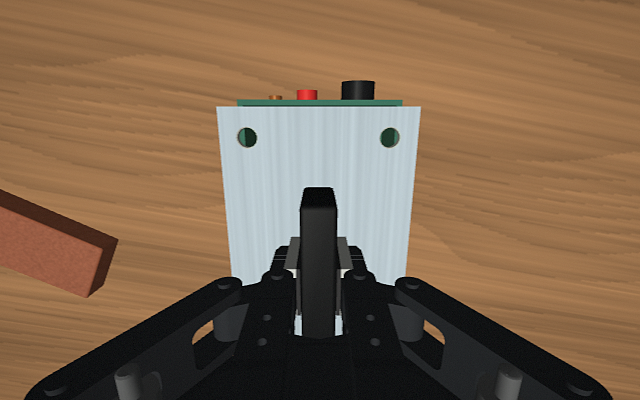

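The plate is over the box and parallel to it, with hole discs at (247,137) and (389,137). Below I'll step down slowly and watch the force.

Call:
{"name": "carry_out", "arguments": {"plan": [[1,0,0,-0.4,0,0,0],[1,0,0,-0.4,0,0,0],[1,0,0,-0.4,0,0,0],[1,0,0,-0.2,0,0,0],[1,0,0,-0.06,0,0,0],[1,0,0,0,0,0,0],[1,0,0,0,0,0,0]]}}

```text
t: 8.38
tcp_pos: [0.5685, -0.1982, 0.0924]
orientation: [[0.0, -0.18, 0.984], [0.0, 0.984, 0.18], [-1.0, -0.0, 0.0]]
wrist_force: [0.3, -0.1, -2.9]
width: 0.015
```

Call:
{"name": "carry_out", "arguments": {"plan": [[1,0,0,-0.04,0,0,0],[1,0,0,-0.04,0,0,0],[1,0,0,-0.04,0,0,0],[1,0,0,-0.04,0,0,0],[1,0,0,-0.04,0,0,0],[1,0,0,0,0,0,0],[1,0,0,0,0,0,0]]}}

```text
t: 8.97
tcp_pos: [0.5684, -0.1982, 0.0873]
orientation: [[-0.0, -0.18, 0.984], [0.0, 0.984, 0.18], [-1.0, 0.0, -0.0]]
wrist_force: [0.6, 0.2, -2.0]
width: 0.0155
```

Call:
{"name": "carry_out", "arguments": {"plan": [[1,0,-0.025,-0.02,0,0,0],[1,0,0,-0.04,0,0,0],[1,0,0,-0.04,0,0,0],[1,0,0,-0.04,0,0,0],[1,0,0,0,0,0,0],[1,0,0,0,0,0,0]]}}

```text
t: 9.47
tcp_pos: [0.5684, -0.1988, 0.0837]
orientation: [[-0.0, -0.18, 0.984], [0.0, 0.984, 0.18], [-1.0, 0.0, -0.0]]
wrist_force: [0.0, 0.8, -4.0]
width: 0.0154
```

Underside is about 72 mm with no contact force, so the pins are in the holes. I'll go on to the barbs.

Call:
{"name": "carry_out", "arguments": {"plan": [[1,0,0,-0.04,0,0,0],[1,0,0,-0.04,0,0,0],[1,0,0,-0.04,0,0,0],[1,0,0,-0.04,0,0,0],[1,0,0,0,0,0,0],[1,0,0,0,0,0,0]]}}

```text
t: 9.97
tcp_pos: [0.5686, -0.1991, 0.0799]
orientation: [[0.0, -0.18, 0.984], [-0.0, 0.984, 0.18], [-1.0, -0.0, 0.0]]
wrist_force: [0.1, -3.6, -2.4]
width: 0.0152
```

```bash
python3 -c "
from h import *
for i in range(3):
    s=observe();print(s['tcp_pos'],s['wrist_force'],s['ft_torque']);capture('top')"
```

```text
[ 0.56856241 -0.19908543  0.07985718] [ 0.10005708 -3.61256816 -2.41122276] [-0.63423323 -0.17896152  0.05587644]
[ 0.56856411 -0.19905626  0.07989481] [ 1.56510902 -3.76240566 -2.86916463] [-0.70868807 -0.17446958  0.04884202]
[ 0.56854585 -0.19902487  0.07989986] [ 0.52624985 -3.88929237 -2.24681557] [-0.75304627 -0.16145999  0.02712531]
```

Pins push the plate gently toward -y (3.7 N), so I'll ease that way and continue.

Call:
{"name": "carry_out", "arguments": {"plan": [[1,0,-0.02,0,0,0,0],[1,0,0,0,0,0,0],[1,0,0,0,0,0,0]]}}

```text
t: 10.37
tcp_pos: [0.5684, -0.1993, 0.0798]
orientation: [[-0.0, -0.18, 0.984], [0.0, 0.984, 0.18], [-1.0, 0.0, -0.0]]
wrist_force: [0.7, -1.4, -1.2]
width: 0.0152
```

Call:
{"name": "carry_out", "arguments": {"plan": [[1,0,0,-0.04,0,0,0],[1,0,0,-0.04,0,0,0],[1,0,0,0,0,0,0],[1,0,0,0,0,0,0]]}}

```text
t: 10.7
tcp_pos: [0.5686, -0.1995, 0.078]
orientation: [[0.0, -0.18, 0.984], [-0.0, 0.984, 0.18], [-1.0, -0.0, 0.0]]
wrist_force: [1.2, -3.5, 1.4]
width: 0.0153
```

Call:
{"name": "carry_out", "arguments": {"plan": [[1,0,-0.015,-0.04,0,0,0],[1,0,0,-0.04,0,0,0],[1,0,0,0,0,0,0],[1,0,0,0,0,0,0]]}}

```text
t: 11.03
tcp_pos: [0.5687, -0.1996, 0.0761]
orientation: [[0.001, -0.181, 0.984], [0.0, 0.984, 0.181], [-1.0, 0.0, 0.001]]
wrist_force: [0.3, -1.8, 5.8]
width: 0.015
```

Call:
{"name": "carry_out", "arguments": {"plan": [[1,0,0,-0.04,0,0,0],[1,0,0,-0.04,0,0,0],[1,0,0,0,0,0,0],[1,0,0,0,0,0,0]]}}

```text
t: 11.37
tcp_pos: [0.5689, -0.1997, 0.0745]
orientation: [[0.001, -0.181, 0.984], [-0.0, 0.984, 0.181], [-1.0, -0.0, 0.001]]
wrist_force: [-0.1, -1.0, 9.2]
width: 0.015
```

Call:
{"name": "carry_out", "arguments": {"plan": [[1,0,0,-0.04,0,0,0],[1,0,0,-0.04,0,0,0],[1,0,0,0,0,0,0],[1,0,0,0,0,0,0]]}}

```text
t: 11.7
tcp_pos: [0.5686, -0.1995, 0.0717]
orientation: [[0.0, -0.181, 0.984], [0.0, 0.984, 0.181], [-1.0, 0.0, 0.0]]
wrist_force: [2.5, -1.5, -1.4]
width: 0.0153
```

Call:
{"name": "carry_out", "arguments": {"plan": [[1,0,0,-0.04,0,0,0],[1,0,0,-0.04,0,0,0],[1,0,0,0,0,0,0],[1,0,0,0,0,0,0]]}}

```text
t: 12.03
tcp_pos: [0.5679, -0.1994, 0.0692]
orientation: [[-0.001, -0.18, 0.984], [0.001, 0.984, 0.18], [-1.0, 0.001, -0.001]]
wrist_force: [0.2, -0.8, -2.6]
width: 0.0152
```

The push peaked at about 12 N and then dropped off, so the barbs have clicked. Now I'll seat it on the shoulders in small steps.

Call:
{"name": "carry_out", "arguments": {"plan": [[1,0,0,-0.04,0,0,0],[1,0,0,-0.02,0,0,0],[1,0,0,0,0,0,0],[1,0,0,0,0,0,0]]}}

```text
t: 12.37
tcp_pos: [0.5683, -0.1996, 0.0681]
orientation: [[-0.0, -0.18, 0.984], [0.0, 0.984, 0.18], [-1.0, 0.0, -0.0]]
wrist_force: [-0.3, 0.3, -3.6]
width: 0.0148
```

Call:
{"name": "carry_out", "arguments": {"plan": [[1,0,0,-0.04,0,0,0],[1,0,0,0,0,0,0],[1,0,0,0,0,0,0]]}}

```text
t: 12.62
tcp_pos: [0.5685, -0.1997, 0.0674]
orientation: [[0.0, -0.18, 0.984], [-0.0, 0.984, 0.18], [-1.0, -0.0, 0.0]]
wrist_force: [0.1, -1.1, -0.8]
width: 0.0146
```

Call:
{"name": "carry_out", "arguments": {"plan": [[1,0,0,-0.04,0,0,0],[1,0,0,0,0,0,0],[1,0,0,0,0,0,0]]}}

```text
t: 12.87
tcp_pos: [0.5686, -0.1997, 0.0667]
orientation: [[0.0, -0.18, 0.984], [-0.0, 0.984, 0.18], [-1.0, -0.0, 0.0]]
wrist_force: [-2.0, 1.1, 5.7]
width: 0.0147
```

```bash
python3 -c "
from h import *
for i in range(3):
    s=observe();print(s['tcp_pos'],s['wrist_force'],s['ft_torque']);capture('top')"
```

```text
[ 0.56858232 -0.19972326  0.06665226] [-2.00396529  1.1172674   5.70964393] [ 0.20557105  0.44988454 -0.00931678]
[ 0.56857181 -0.1997354   0.06664246] [-1.87910862  0.85899335  5.45404342] [0.23214836 0.39760912 0.00269978]
[ 0.56852941 -0.19973425  0.06658559] [-1.66567572  0.76906185  5.34993681] [0.22564399 0.44973747 0.03508561]
```

Call:
{"name": "carry_out", "arguments": {"plan": [[1,0,0,-0.04,0,0,0],[1,0,0,0,0,0,0],[1,0,0,0,0,0,0],[1,0,0,0,0,0,0]]}}

```text
t: 13.35
tcp_pos: [0.5686, -0.1998, 0.0659]
orientation: [[0.001, -0.18, 0.984], [-0.0, 0.984, 0.18], [-1.0, -0.0, 0.001]]
wrist_force: [-3.4, 1.9, 10.4]
width: 0.015
```

It is on the hard stop, with the force rising about as the rubber feet predict. I'll unload, open and rise.

Call:
{"name": "carry_out", "arguments": {"plan": [[1,0,0,0.06,0,0,0],[1,0,0,0,0,0,0],[0.5,0,0,0,0,0,0],[0.3,0,0,0,0,0,0],[0,0,0,0,0,0,0],[0,0,0,0,0,0,0],[0,0,0,0,0,0,0],[0,0,0,0,0,0,0],[0,0,0,0,0,0,0],[0,0,0,0,0,0,0]]}}

```text
t: 14.18
tcp_pos: [0.5685, -0.1997, 0.0668]
orientation: [[0.0, -0.18, 0.984], [0.0, 0.984, 0.18], [-1.0, -0.0, 0.0]]
wrist_force: [-0.4, 0.8, -0.4]
width: 0.0851
```

Call:
{"name": "carry_out", "arguments": {"plan": [[0,0,0,0.2,0,0,0],[0,0,0,0.5,0,0,0],[0,0,0,0.8,0,0,0],[0,0,0,0.8,0,0,0],[0,0,0,0.8,0,0,0],[0,0,0,0.8,0,0,0],[0,0,0,0.3,0,0,0],[0,0,0,0,0,0,0],[0,0,0,0,0,0,0]]}}

```text
t: 14.93
tcp_pos: [0.5685, -0.1997, 0.1714]
orientation: [[0.0, -0.18, 0.984], [-0.0, 0.984, 0.18], [-1.0, -0.0, 0.0]]
wrist_force: [0.4, -1.5, 0.0]
width: 0.0852
```

```bash
python3 - <<'E'
from h import *
s=observe();print(s["t"],s["tcp_pos"],s["wrist_force"],s["width"])
m=camera_model("wrist");p,d=capture("wrist");np.savez("w5.npz",p=p,d=d,**m);cv2.imwrite("pics/w5.png",p[:,:,::-1])
hsv=cv2.cvtColor(p,cv2.COLOR_RGB2HSV);c=big(((hsv[...,1]<60)&(hsv[...,2]>90)).astype(np.uint8),(200,60,440,300))
print(rect(m,c,.061))
R=m["T"][:3,:3];ins=np.zeros(d.shape,np.uint8);cv2.fillPoly(ins,[c],1);ins=cv2.erode(ins,np.ones((7,7)))
v,u=np.nonzero(ins&(hsv[...,1]<50)&(hsv[...,2]>110)&(d>0));z=d[v,u]
X=np.c_[(u-m["cx"])/m["fx"]*z,-(v-m["cy"])/m["fy"]*z,-z]@R.T+m["T"][:3,3]
print("plate top z median",np.median(X[:,2]),"plane",np.linalg.lstsq(np.c_[X[:,:2]-[.568,-.199],np.ones(len(X))],X[:,2],rcond=None)[0])
E
```

```text
14.9333 [ 0.56847757 -0.19974177  0.17143103] [ 0.38411268 -1.53880869  0.02943521] 0.0852002507482066
(array([ 0.56782174, -0.19929951], dtype=float32), [np.float32(0.10070961), np.float32(0.14879763)], np.float32(10.3221))
plate top z median 0.06053246816309138 plane [0.00090766 0.00227278 0.06083411]
```

View pics/w5.png

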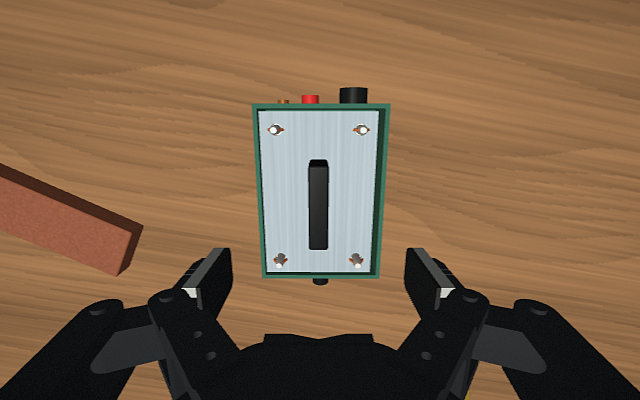

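All four pins stand through the holes with the orange barbs sprung out, at (276,130), (361,130), (280,261) and (356,261). The plate top is at 60.8 mm (61 nominal) and level. Handing in.

```bash
python3 -c "
from cell import *
print(hand_in())"
```

```text
the job is handed in; nothing more can be done
None
```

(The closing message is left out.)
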